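Scrape the griddle clean into its crumb tray

ROBOT

A 6-joint arm with a two-finger parallel gripper is mounted at the origin on a cart in front of the work surface, level with it; the furniture and walls round the work are solid. World frame = base frame: x ahead of the robot, y to its left, z up, the work surface at z = 0. Lengths are in m, angles in rad, forces in N, time in s.
With the tool pointing down it reaches from about 0.25 to 0.725 m from the base axis. Payload 4 kg.
Tool frame: the origin (TCP) lies on the centre line of the jaws, within the pads' length; the fingertips stand 22 mm ahead of it and the grasp point (between the pads) lies 3 mm ahead of it (bot.tip_reach is the distance from the TCP to the fingertips, in m); z points along the fingers, y is the line along which they close (so a half turn about z gives the same grasp; the last joint's range is limited). The gripper opens to 85 mm and grips with 20 to 120 N. Pads are 22 mm wide; open, the fingers measure 114 mm over their backs; the gripper's body (76 mm by 85 mm) begins 54 mm behind the grasp point. The pads swing forward as they close: fully open they stand 13 mm farther back than shut.
Start: joints at [1.226, 0.241, 0.005, 1.335, 0, 1.571], TCP at [0.169, 0.471, 0.253] pointing down, gripper open.
Joint ranges: [-2.72, 2.72], [-1.05, 1.87], [-1.09, 1.28], [-1.99, 2.15], [-1.42, 1.44], [-3.14, 3.14]. Speed limits (rad/s): [2.79, 2.79, 3.14, 3.14, 3.14, 3.14].

INTERFACE

Orientations are given as a unit quaternion [x, y, z, w].
In Python, from workcell import bot gives the robot as it stands. The module is installed in compiled form; this text tells all that it offers.
- The arm moves only by the tool apply_moves, never from a script. Its argument "commands" is a list of rows, each a list of 4 numbers: the shift along the tool's x, y, z scaled (see below), then the turn about the tool's z scaled (see below). In form: [[tx, ty, tz, roll], ...]. A call has exactly 5 rows; each row shifts and turns the commanded pose from where the row before left it, along the tool's axes as they then stand; what a row does not reach is not made up. The controller multiplies each number of a shift by 20 mm and each number of a turn by 60 degrees. A row lasts 1/12 s, in which the tool goes at most 41.7 mm and 7.16 degrees, less where a joint would pass 70% of its speed; a pose out of reach is approached as far as the arm can. A call with a number of a shift or a turn outside -1 to 1 is refused whole. A call with a gripper value outside its range is refused whole. "claw" is the closure, from 0 (fully open) to 1 (shut), set as the call begins (left out, the last holds). The fingers move at their own pace and stop on an object; the grip force is fixed at half the most. Time passes only in rows, so rows that do not move let the fingers close, or fill a call up. It gives the time, the measured TCP pose, the force, the opening and the grip force at its end, in the units of the state.
- bot.get_obs(): the state, without advancing time (a new reading comes with each control period).
- bot.camera(name): name is "scene" or "top" or "wrist"; returns a dict with "image" (420x560x3 uint8, blue, green, red), "camera_matrix" (3x3 intrinsics, pixels), "R" (3x3) and "t" (3): a world point X has camera coordinates R X + t. Camera axes: x right, y down, z forward; pixel columns grow to the right and rows downward; lengths in m; the calibration is good to about 2 mm. A picture is of the moment at which its call begins. There is no depth.
- bot.job_done(): hands the job in; it is judged then, once.
The state is a dict: "clock": time; "joint_pos": joint angles; "joint_vel": joint speeds; "tau": joint torques, N m; "eef_pos": TCP position; "tool_rot": TCP orientation; "ft_force": force on the tool from outside, world axes, zero at the start; "ft_torque": the same for the moment, N m; "grip_width": finger opening in m; "grasp_force": force on a finger pad.
Only numpy, scipy, OpenCV 4.12 (cv2) and the standard library are available. Lean on these libraries where they do the work, as an engineer would, in place of code of your own. Each camera call takes 0.05 s, during which the arm holds its last target. There are 200 camera calls.

TASK

Slide the crumb tray home first: square and centred under the griddle's lip, right up against the housing. Then, with the scraper block and not with the fingers, wipe all six baked crusts off the griddle plate over the open end into the tray. Finally stand the scraper block on its sole back on the worktop beyond the griddle's closed end, leaving the tray home and the dish, the tin and the thermometer where they were.

Things in the scene. Friction and masses are not known exactly. Their poses are not given: they have to be found in the camera images.
- griddle: Cold steel tabletop griddle, fixed, 200 (x) x 280 (y) mm. Origin on the worktop under its centre; its x points roughly at the robot. Flat dark plate, top at z = 45 mm. Guards 25 mm high, 10 mm thick stand on the plate along both sides (inner faces x = -90, +90 mm) and the closed end (inner face y = +130 mm); the end at y = -140 mm is open. Two dials on the face at x = +100 mm.
- lip (a point): Middle of the lip's edge at the griddle's open end, on the plate's top (griddle frame: x 0, y -140, z 45 mm; axes as the griddle's). The 8 mm plate overhangs the housing's end wall (at y = -122 mm) by 18 mm; its underside is at z = 37 mm.
- tray: Loose aluminium crumb tray, open on top, 240 (x) x 110 (y) x 30 mm high, walls and floor 4 mm, about 0.35 kg. Origin under its centre. It starts on the worktop a few cm away from the griddle's open end; it fits beneath the lip.
- scraper: Loose scraper block on its sole: grey block 100 (x) x 34 (y) x 26 mm high; above it, on two posts at x = -36 and +36 mm, a wooden grip bar 104 (x) x 22 (y) x 24 mm, its middle 68 mm above the sole. Origin at the centre of the sole, z up through the grip. About 0.3 kg. It starts on the worktop beyond the griddle's closed end.
- ramekin: Bystander: small round ribbed dish, 68 mm wide, 38 mm high; origin under its centre.
- tin: Bystander: food tin, 58 mm wide, 72 mm high; origin under its centre.
- thermometer: Bystander: folded probe thermometer lying flat, 125 x 34 x 22 mm; origin under its centre.
- crust1: Loose hard baked crust on the griddle plate, brown, about 20 x 16 x 13 mm, 12 g; origin at its middle.
- crust2: Loose hard baked crust on the griddle plate, brown, about 24 x 14 x 12 mm, 12 g; origin at its middle.
- crust3: Loose hard baked crust on the griddle plate, brown, about 18 x 18 x 14 mm, 12 g; origin at its middle.
- crust4: Loose hard baked crust on the griddle plate, brown, about 22 x 17 x 12 mm, 12 g; origin at its middle.
- crust5: Loose hard baked crust on the griddle plate, brown, about 19 x 15 x 15 mm, 12 g; origin at its middle.
- crust6: Loose hard baked crust on the griddle plate, brown, about 21 x 18 x 13 mm, 12 g; origin at its middle.

How it is judged:
By the outcome, as a careful person would: the job done as asked, in the order asked, and still so for the second after the job is handed in, with the robot touching nothing.
It also fails if it takes over 67 s, if anything falls off the work surface, if the arm or the gripper's body presses on something with over 40 N, if the wrist force passes 120 N, or if a joint passes its speed limit or range.

## Working session

There is one attempt and no reset: what is moved stays moved. The work goes in short steps, Python scripts to look and compute and a tool call to move; the robot and the scene stay as the last step left them, time stands still between calls to the robot, and variables do not carry over. Pictures are saved under pics/ and viewed, at most 10 in all, crops included, and the job is handed in when it is done.

Besides the shell and the picture viewer there is one more tool, called as name(argument=value, ...), one argument or row to a line, values as JSON. apply_moves: Moves the arm, as the interface text tells. Shifts and turns lie within -1 to 1; 1 stands for 20 mm of shift or 60 degrees of turn. Its arguments: {"type":"object","properties":{"commands":{"type":"array","items":{"type":"array","items":{"type":"number","minimum":-1,"maximum":1}}},"claw":{"type":"number"}},"required":["commands"]}

```bash
mkdir -p pics; ls; python3 - <<'E'
from workcell import bot
import cv2, numpy as np
print(bot.get_obs()); print(bot.tip_reach)
for n in ["scene","top"]:
    c=bot.camera(n); cv2.imwrite(f"pics/{n}0.png",c["image"]); print(n,c["camera_matrix"].tolist(),c["R"].round(4).tolist(),c["t"].round(4).tolist())
E
```

```text
pics
{'clock': 0.0, 'joint_pos': array([ 1.22600612e+00,  2.41398331e-01,  3.69141403e-03,  1.33522267e+00,
       -3.69035006e-05,  1.57082471e+00]), 'joint_vel': array([-1.09062732e-04, -1.77826222e-03,  6.46561305e-05, -2.20406407e-03,
        2.42264363e-04, -9.69938772e-05]), 'tau': array([-1.87718151e-04, -3.72318006e+01,  2.52407438e+01,  1.69861573e-02,
       -1.11741765e-04, -3.73421699e-06]), 'eef_pos': array([0.16880301, 0.46999502, 0.25240773]), 'tool_rot': array([ 1.71556300e-01,  9.85173740e-01, -1.05398447e-03, -1.64778749e-04]), 'ft_force': array([0.56706609, 0.76824039, 0.32549307]), 'ft_torque': array([0.01001518, 0.01869771, 0.00807786]), 'grasp_force': 0.0, 'grip_width': 0.08563343343309299}
0.022
scene [[437.50932622352167, 0.0, 281.93513656096866], [0.0, 437.50932622352167, 210.93559492520583], [0.0, 0.0, 1.0]] [[-0.7852, -0.6192, -0.0079], [-0.4625, 0.5948, -0.6575], [0.4118, -0.5127, -0.7534]] [0.5386, 0.2981, 0.6789]
top [[413.294338064555, 0.0, 275.4598376875514], [0.0, 413.294338064555, 209.6895935117035], [0.0, 0.0, 1.0]] [[-0.0268, -0.9995, -0.0191], [-0.9976, 0.0279, -0.0629], [0.0634, 0.0174, -0.9978]] [0.0701, 0.6246, 1.0441]
```

View pics/scene0.png

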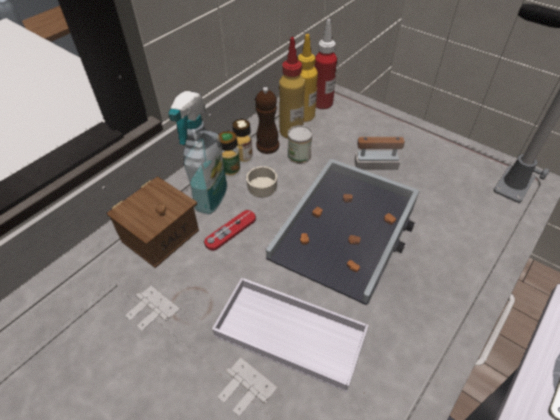

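View pics/top0.png

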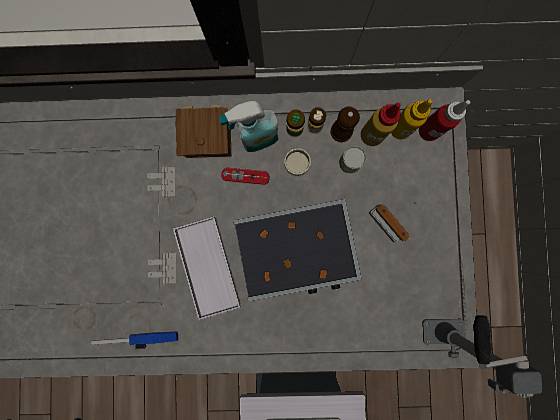

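The scene view shows the tray at (290,330), the plate with six crusts around (345,230), and the scraper at (380,150). In the top view they are at (206,267), (298,249) and (389,223), with the open end to the left (world +y).

```bash
cat > h.py <<'E'
import cv2, numpy as np
from workcell import bot
def cam(n): return bot.camera(n)
def ray(c,p,z):
    K=np.array(c["camera_matrix"]);R=np.array(c["R"]);t=np.array(c["t"])
    C=-R.T@t; d=R.T@np.linalg.solve(K,[p[0],p[1],1.]); return C+d*(z-C[2])/d[2]
def proj(c,X):
    q=np.array(c["R"])@np.array(X)+np.array(c["t"]); q=np.array(c["camera_matrix"])@q; return q[:2]/q[2]
def tri(c1,p1,c2,p2):
    A=[];b=[]
    for c,p in((c1,p1),(c2,p2)):
        C=-np.array(c["R"]).T@c["t"]; d=np.array(c["R"]).T@np.linalg.solve(np.array(c["camera_matrix"]),[p[0],p[1],1.]); d/=np.linalg.norm(d)
        P=np.eye(3)-np.outer(d,d); A.append(P);b.append(P@C)
    return np.linalg.lstsq(np.vstack(A),np.hstack(b),rcond=None)[0]
E
python3 - <<'E'
from h import *
im=cv2.imread("pics/top0.png")
cv2.imwrite("pics/topcrop.png",cv2.resize(im[190:325,165:420],None,fx=3,fy=3,interpolation=cv2.INTER_CUBIC))
im2=cv2.imread("pics/scene0.png")
cv2.imwrite("pics/scenecrop.png",cv2.resize(im2[125:385,205:425],None,fx=2.3,fy=2.3,interpolation=cv2.INTER_CUBIC))
h=cv2.cvtColor(im,cv2.COLOR_BGR2HSV)
for p in [(206,267),(230,300),(260,255),(240,250),(350,230),(392,218),(383,225),(287,264),(300,209),(180,350),(236,220),(237,215)]: print(p,h[p[1],p[0]])
E
```

```text
(206, 267) [158   7 148]
(230, 300) [155  10 148]
(260, 255) [120  22  46]
(240, 250) [125  38  40]
(350, 230) [ 84  11 113]
(392, 218) [ 13 193  98]
(383, 225) [ 84   9 142]
(287, 264) [ 13 190  94]
(300, 209) [ 78  11 117]
(180, 350) [ 15  20 102]
(236, 220) [ 75   8 131]
(237, 215) [ 13  18 102]
```

View pics/topcrop.png

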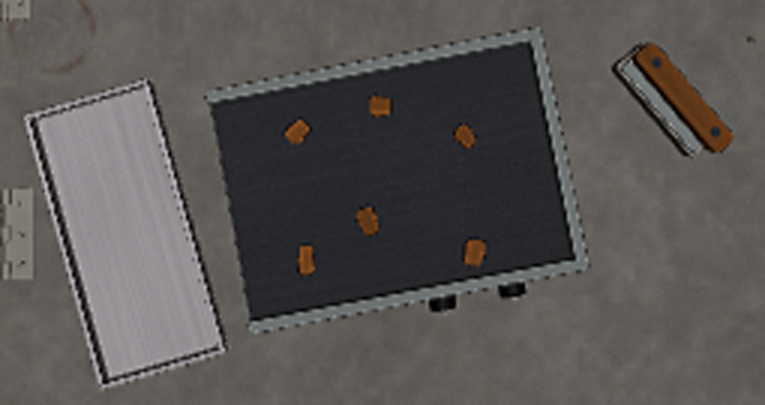

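View pics/scenecrop.png

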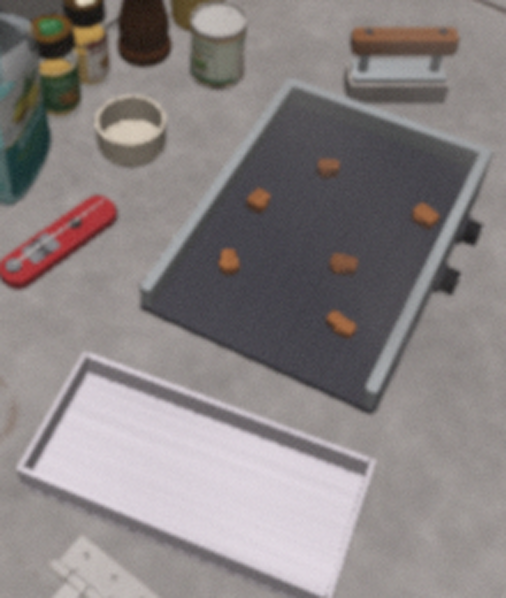

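The crops show clean corners for the griddle guards, the tray rim and the grip bar. I will triangulate them across the two views.

```bash
cat > m1.py <<'E'
from h import *
T=cam("top");S=cam("scene")
f=lambda p:((p[0]+.5)/3-.5+165,(p[1]+.5)/3-.5+190)
g=lambda p:((p[0]+.5)/2.3-.5+205,(p[1]+.5)/2.3-.5+125)
def rep(n,a,b):
    X=tri(T,f(a),S,g(b)); print(n,(X*1e3).round(1)); return X
print("griddle guard tops")
G=[rep(*x) for x in [("c+x",(538,28),(292,80)),("c-x",(587,268),(490,150)),("o+x",(207,92),(147,288)),("o-x",(250,332),(376,388))]]
for p in [(538,28),(587,268),(207,92),(250,332)]: print(" z70",(ray(T,f(p),.07)*1e3).round(1))
for p in [(213,104),(248,322)]: print(" lip z45",(ray(T,f(p),.045)*1e3).round(1))
print("tray")
for x in [("n+x",(150,80),(87,355)),("n-x",(225,350),(375,460)),("f+x",(27,117),(20,468)),("f-x",(103,387),(330,597))]: rep(*x); print("   z30",(ray(T,f(x[1]),.03)*1e3).round(1))
for n,c in(("T",T),("S",S)):
    h=cv2.cvtColor(c["image"],cv2.COLOR_BGR2HSV)
    m=cv2.inRange(h,(5,120,40),(20,255,255))
    k,l,s,ce=cv2.connectedComponentsWithStats(m)
    for i in range(1,k):
        if s[i,4]<15: continue
        x,y=ce[i]
        if n=="T" and not(230<x<415 and 195<y<310): continue
        if n=="S" and not(265<x<420 and 130<y<290): continue
        pts=np.argwhere(l==i)[:,::-1].astype(np.float32); r=cv2.minAreaRect(pts)
        z=.08 if s[i,4]>150 else .058
        print(n,s[i,4],ce[i].round(1),np.round(r[1],1),round(r[2],1),"z",z,(ray(c,ce[i],z)*1e3).round(1))
        if n=="T" and s[i,4]>150:
            gt=ce[i]; b=cv2.boxPoints(r); print("grip corners z80",[(ray(T,q,.08)*1e3).round(1).tolist() for q in b])
        if n=="S" and s[i,4]>150: print("grip tri",(tri(T,gt,S,ce[i])*1e3).round(1))
E
python3 m1.py
```

```text
griddle guard tops
c+x [ 643.1 -118.5   65. ]
c-x [ 449.8 -149.    67.2]
o+x [597.7 154.4  65.1]
o-x [404.9 124.2  72.3]
 z70 [ 644.6 -116.6   70. ]
 z70 [ 449.3 -148.8   70. ]
 z70 [599.8 155.4  70. ]
 z70 [404.8 124.5  70. ]
 lip z45 [590.6 153.5  45. ]
 lip z45 [409.2 128.2  45. ]
tray
n+x [613.2 210.   20.6]
   z30 [613.  208.6  30. ]
n-x [383.3 149.6  26.4]
   z30 [384.3 149.4  30. ]
f+x [584.4 315.1  26.6]
   z30 [584.3 314.2  30. ]
f-x [355.2 253.6  25.6]
   z30 [356.1 252.7  30. ]
T 342 [392.6 222.1] [42.2  8.5] 49.8 z 0.08 [ 584.5 -230.    80. ]
grip corners z80 [[618.2, -190.7, 80.0], [631.1, -206.9, 80.0], [551.5, -268.9, 80.0], [538.7, -252.7, 80.0]]
T 44 [291.  224.9] [6. 6.] 90.0 z 0.058 [585.   14.9  58. ]
T 43 [263.6 233.7] [5.7 7.1] 45.0 z 0.058 [565.2  83.1  58. ]
T 36 [319.5 235.1] [7.1 4.9] 45.0 z 0.058 [558.  -54.7  58. ]
T 52 [287.1 263.2] [9. 6.] 90.0 z 0.058 [490.9  27.1  58. ]
T 53 [322.8 273.7] [8. 6.] 90.0 z 0.058 [463.3 -59.8  58. ]
T 47 [266.6 276.4] [9. 5.] 90.0 z 0.058 [460.   78.4  58. ]
S 131 [267.4 133.4] [13.9 17.9] 63.4 z 0.058 [ 815.1 -109.5   58. ]
S 40 [363.8 140.7] [13.1  4.9] 12.5 z 0.058 [ 622.5 -224.8   58. ]
S 78 [267.2 147.8] [19.1  7.8] 3.0 z 0.058 [782.6 -69.5  58. ]
S 15 [347.5 196.2] [2. 5.] 90.0 z 0.058 [557.5 -54.1  58. ]
S 57 [317.1 211.5] [7.1 7.8] 45.0 z 0.058 [582.6  17.9  58. ]
S 63 [389.4 218.1] [9.2 7.1] 45.0 z 0.058 [461.5 -54.7  58. ]
S 66 [304.1 238.3] [9.8 7.6] 63.4 z 0.058 [563.3  87.4  58. ]
S 50 [353.4 239.1] [6. 9.] 90.0 z 0.058 [489.3  32.3  58. ]
S 74 [352.9 265.7] [12.1  6.7] 26.6 z 0.058 [458.1  83.4  58. ]
```

apply_moves(
  commands=[
    [0, 0, 0.8, -0.115],
    [0, 0, 0.8, -0.115],
    [0, 0, 0.8, -0.115],
    [0, 0, 0.8, -0.115],
    [0, 0, 0.8, -0.115],
  ],
  claw=0,
)

```text
clock: 0.62
eef_pos: [0.1689, 0.4704, 0.1724]
tool_rot: [-0.131, 0.991, -0.0, -0.0]
ft_force: [0.4, 0.3, -0.2]
grip_width: 0.0854
grasp_force: 0.0
```

apply_moves(
  commands=[
    [-0.8, -0.86, 0, 0],
    [-0.8, -0.86, 0, 0],
    [-0.8, -0.86, 0, 0],
    [-0.8, -0.86, 0, 0],
    [-0.8, -0.86, 0, 0],
  ],
)

```text
clock: 1.03
eef_pos: [0.2689, 0.407, 0.173]
tool_rot: [-0.129, 0.992, -0.0, -0.0]
ft_force: [-0.1, 0.5, 0.7]
grip_width: 0.0854
grasp_force: 0.0
```

apply_moves(
  commands=[
    [-0.8, -0.86, 0, 0],
    [-0.8, -0.86, 0, 0],
    [-0.8, -0.86, 0, 0],
    [-0.8, -0.86, 0, 0],
    [-0.8, -0.86, 0, 0],
  ],
)

```text
clock: 1.45
eef_pos: [0.3683, 0.3441, 0.1731]
tool_rot: [-0.128, 0.992, -0.0, -0.0]
ft_force: [-0.3, 0.2, 0.0]
grip_width: 0.0851
grasp_force: 0.0
```

apply_moves(
  commands=[
    [-0.8, -0.86, 0, 0],
    [-0.8, -0.86, 0, 0],
    [-0.8, -0.86, 0, 0],
    [-0.8, -0.86, 0, 0],
    [0, 0, 0, 0],
  ],
)

```text
clock: 1.87
eef_pos: [0.4501, 0.2927, 0.1731]
tool_rot: [-0.126, 0.992, -0.0, 0.001]
ft_force: [0.1, 0.7, -0.8]
grip_width: 0.0854
grasp_force: 0.0
```

```bash
cat > s.py <<'E'
from h import *
import sys
from scipy.spatial.transform import Rotation as Rn
def state(goal=None):
    o=bot.get_obs(); R=Rn.from_quat(o["tool_rot"]).as_matrix(); p=o["eef_pos"]
    print("t %.2f"%o["clock"],"p",(p*1e3).round(1),"yang %.2f"%np.degrees(np.arctan2(R[1,1],R[0,1])),"tilt",R[:,2].round(3),"F",o["ft_force"].round(1),"w %.4f"%o["grip_width"],"g %.1f"%o["grasp_force"])
    if goal is not None: print("need tool mm",(R.T@(np.array(goal)-p*1e3)).round(1))
if __name__=="__main__":
    a=[float(v) for v in sys.argv[1:4]]; state(a if len(a)==3 else None)
E
python3 s.py 470.7 281.5 30; python3 - <<'E'
from h import *
cv2.imwrite("pics/w1.png",cam("wrist")["image"])
E
```

```text
t 1.87 p [450.1 292.7 173.1] yang 104.49 tilt [ 0.002 -0.001 -1.   ] F [ 0.1  0.7 -0.8] w 0.0854 g 0.0
need tool mm [-17.  -15.8 143.1]
```

View pics/w1.png

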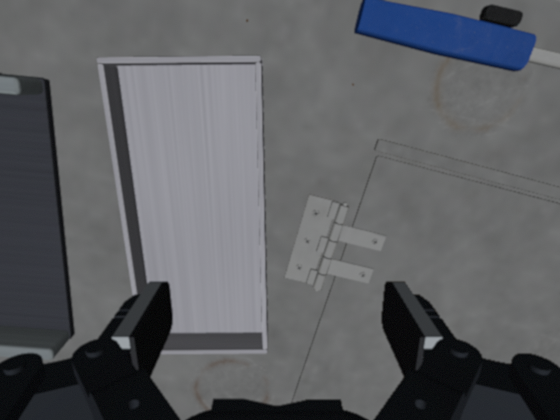

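The wrist view shows the tray's far rim running from (262,58) to (268,352), parallel to the fingers' plane, with the lip edge at the left from (46,80) to (73,333). I will check these against the first measurement.

```bash
python3 - <<'E'
from h import *
c=cam("wrist")
for n,p,z in [("f-x",(262,57),.03),("n-x",(98,60),.03),("f+x",(268,352),.03),("n+x",(134,354),.03),("lip-x",(46,80),.045),("lip+x",(73,333),.045),("lip",(60,210),.045),("guard-x in z70",(21,78),.07)]:
    print(n,(ray(c,p,z)*1e3).round(1))
E
```

```text
f-x [351.7 258.5  30. ]
n-x [381.  152.8  30. ]
f+x [581.  320.4  30. ]
n+x [612.4 207.7  30. ]
lip-x [400.7 128.6  45. ]
lip+x [590.5 161.1  45. ]
lip [487.4 143.6  45. ]
guard-x in z70 [400.1 129.1  70. ]
```

apply_moves(
  commands=[
    [-0.2, -0.16, 0.7, 0],
    [-0.2, -0.16, 0.7, 0],
    [-0.2, -0.17, 0.7, 0],
    [-0.2, -0.16, 0.7, 0],
    [0, 0, 0.7, 0],
  ],
)

```text
clock: 2.38
eef_pos: [0.4653, 0.2867, 0.1027]
tool_rot: [-0.129, 0.992, 0.0, 0.0]
ft_force: [-0.6, 0.3, 0.1]
grip_width: 0.0856
grasp_force: 0.0
```

apply_moves(
  commands=[
    [0, 0, 0.8, 0],
    [0, 0, 0.8, 0],
    [0, 0, 0.8, 0],
    [0, 0, 0.8, 0],
    [0, 0, 0.45, 0],
  ],
)

```text
clock: 2.8
eef_pos: [0.4636, 0.2863, 0.0285]
tool_rot: [-0.129, 0.992, -0.001, -0.002]
ft_force: [-1.7, -1.0, -0.3]
grip_width: 0.0853
grasp_force: 0.0
```

apply_moves(
  commands=[
    [0, 0, 0, 0],
    [0, 0, 0, 0],
    [0, 0, 0, 0],
    [0, 0, 0, 0],
    [0, 0, 0, 0],
  ],
  claw=1,
)

```text
clock: 3.22
eef_pos: [0.4664, 0.2867, 0.0314]
tool_rot: [-0.128, 0.992, 0.0, 0.001]
ft_force: [-0.1, 0.1, 0.3]
grip_width: 0.0256
grasp_force: 0.0
```

apply_moves(
  commands=[
    [0, 0, 0, 0],
    [0, 0, 0, 0],
    [0, 0, 0, 0],
    [0, 0, 0, 0],
    [0, 0, 0, 0],
  ],
)

```text
clock: 3.63
eef_pos: [0.4663, 0.2862, 0.0311]
tool_rot: [-0.128, 0.992, -0.0, 0.001]
ft_force: [-0.7, -1.9, 6.3]
grip_width: 0.0024
grasp_force: 61.5
```

```bash
python3 s.py
```

```text
t 3.63 p [466.3 286.2  31.1] yang 104.73 tilt [ 0.001  0.    -1.   ] F [-0.7 -1.9  6.3] w 0.0024 g 61.5
```

apply_moves(
  commands=[
    [0, 0, 0, 0.03],
    [0, 0, 0, 0.03],
    [0, 0, 0, 0.03],
    [-0.2, -0.4, 0, 0],
    [-0.2, -0.4, 0, 0],
  ],
)

```text
clock: 4.05
eef_pos: [0.4758, 0.274, 0.0311]
tool_rot: [-0.083, 0.997, 0.003, -0.0]
ft_force: [-3.8, 5.6, 4.8]
grip_width: 0.0027
grasp_force: 61.6
```

apply_moves(
  commands=[
    [-0.06, -0.4, 0, 0],
    [0, -0.4, 0, 0],
    [0, -0.4, 0, 0],
    [0, 0, 0, 0],
    [0, 0, 0, 0],
  ],
)

```text
clock: 4.47
eef_pos: [0.4822, 0.2485, 0.0311]
tool_rot: [-0.081, 0.997, 0.0, 0.001]
ft_force: [0.3, 0.9, 5.4]
grip_width: 0.0026
grasp_force: 61.6
```

```bash
python3 s.py 484.6 231.4 31; python3 - <<'E'
from h import *
im=cam("top")["image"]
cv2.imwrite("pics/top1.png",cv2.resize(im[200:320,170:300],None,fx=5,fy=5,interpolation=cv2.INTER_CUBIC))
E
```

```text
t 4.47 p [482.2 248.5  31.1] yang 99.32 tilt [ 0.002  0.001 -1.   ] F [0.3 0.9 5.4] w 0.0026 g 61.6
need tool mm [  0.4 -17.2   0.1]
```

View pics/top1.png

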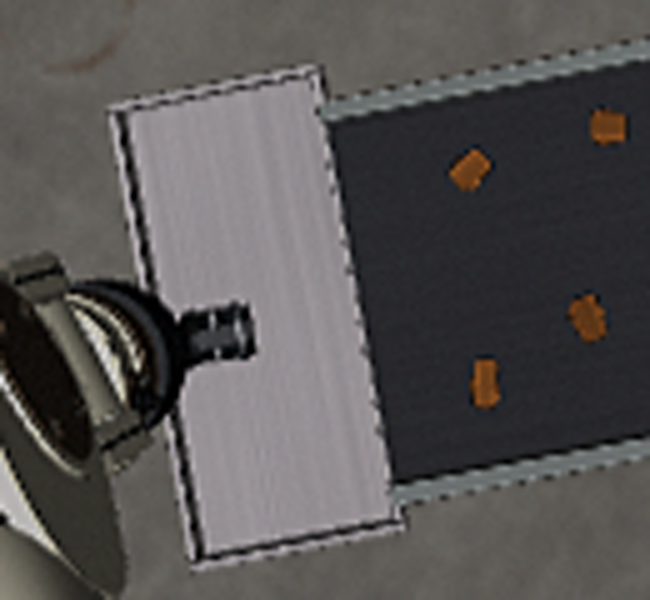

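The top view shows the tray square to the griddle, its side edges running (108,108)–(322,66) and (195,570)–(405,524), with the guards' outer edges near (335,100) and (405,502). I will compute the lateral offset.

```bash
python3 - <<'E'
from h import *
c=cam("top")
f=lambda p:((p[0]+.5)/5-.5+170,(p[1]+.5)/5-.5+200)
a=np.radians(9.3); X=np.array([-np.cos(a),-np.sin(a)]);Y=np.array([np.sin(a),-np.cos(a)])
def q(n,p,z):
    w=ray(c,p,z)[:2]*1e3-[524.5,4.5]; print(n,"gx %.1f gy %.1f"%(w@X,w@Y))
for p in [(108,108),(322,66),(195,570),(405,524)]: q("tray",f(p),.03)
g=lambda p:((p[0]+.5)/3-.5+165,(p[1]+.5)/3-.5+190)
for p in [(538,28),(587,268),(207,92),(250,332)]: q("guard",g(p),.07)
E
```

```text
tray gx -119.4 gy -248.5
tray gx -119.8 gy -136.8
tray gx 118.2 gy -246.1
tray gx 115.3 gy -137.7
guard gx -99.0 gy 138.9
guard gx 98.9 gy 139.1
guard gx -98.7 gy -136.7
guard gx 98.7 gy -137.8
```

apply_moves(
  commands=[
    [0.07, -0.2, 0, 0],
    [0, -0.2, 0, 0],
    [0, -0.15, 0, 0],
    [0, 0, 0, 0],
    [0, 0, 0, 0],
  ],
)

```text
clock: 4.98
eef_pos: [0.4823, 0.2384, 0.0311]
tool_rot: [-0.082, 0.997, 0.001, 0.001]
ft_force: [0.7, 3.7, 5.8]
grip_width: 0.0026
grasp_force: 61.6
```

apply_moves(
  commands=[
    [0, -0.05, 0, 0],
    [0, -0.05, 0, 0],
    [0, -0.05, 0, 0],
    [0, 0, 0, 0],
    [0, 0, 0, 0],
  ],
)

```text
clock: 5.4
eef_pos: [0.4826, 0.236, 0.0311]
tool_rot: [-0.082, 0.997, 0.002, 0.001]
ft_force: [-1.6, 5.4, 6.7]
grip_width: 0.0027
grasp_force: 61.6
```

```bash
python3 s.py 484.6 231.4 31
```

```text
t 5.40 p [482.6 236.   31.1] yang 99.42 tilt [ 0.001  0.004 -1.   ] F [-1.6  5.4  6.7] w 0.0027 g 61.6
need tool mm [-1.2 -4.9  0.1]
```

apply_moves(
  commands=[
    [0, -0.06, 0, 0],
    [0, -0.06, 0, 0],
    [0, -0.06, 0, 0],
    [0, 0, 0, 0],
    [0, 0, 0, 0],
  ],
)

```text
clock: 5.82
eef_pos: [0.4831, 0.2325, 0.0311]
tool_rot: [-0.082, 0.997, 0.002, 0.001]
ft_force: [-0.9, 5.1, 5.1]
grip_width: 0.0028
grasp_force: 61.6
```

apply_moves(
  commands=[
    [0, -0.05, 0, 0],
    [0, 0, 0, 0],
    [0, -0.05, 0, 0],
    [0, 0, 0, 0],
    [0, 0, 0, 0],
  ],
)

```text
clock: 6.23
eef_pos: [0.4835, 0.2307, 0.0311]
tool_rot: [-0.082, 0.997, 0.002, 0.001]
ft_force: [-1.4, 6.7, 6.5]
grip_width: 0.0027
grasp_force: 61.6
```

apply_moves(
  commands=[
    [0, -0.05, 0, 0],
    [0, 0, 0, 0],
    [0, -0.05, 0, 0],
    [0, 0, 0, 0],
    [0, 0, 0, 0],
  ],
)

```text
clock: 6.65
eef_pos: [0.4838, 0.2305, 0.0311]
tool_rot: [-0.083, 0.997, 0.004, 0.001]
ft_force: [-0.5, 11.6, 4.1]
grip_width: 0.0027
grasp_force: 61.4
```

apply_moves(
  commands=[
    [0, -0.05, 0, 0],
    [0, 0, 0, 0],
    [0, -0.05, 0, 0],
    [0, 0, 0, 0],
    [0, 0, 0, 0],
  ],
)

```text
clock: 7.07
eef_pos: [0.4838, 0.2304, 0.0311]
tool_rot: [-0.083, 0.997, 0.006, 0.0]
ft_force: [-2.7, 15.7, 2.7]
grip_width: 0.0022
grasp_force: 61.3
```

apply_moves(
  commands=[
    [0, 0.1, 0, 0],
    [0, 0, 0, 0],
    [0, 0, 0, 0],
    [0, 0, 0, 0],
    [0, 0, 0, 0],
  ],
)

```text
clock: 7.48
eef_pos: [0.4838, 0.2305, 0.0311]
tool_rot: [-0.083, 0.997, 0.004, 0.001]
ft_force: [-1.0, 11.8, 4.0]
grip_width: 0.0027
grasp_force: 61.4
```

apply_moves(
  commands=[
    [0, 0, 0, 0],
    [0, 0, 0, 0],
    [0, 0, 0, 0],
    [0, 0, 0, 0],
    [0, 0, 0, 0],
  ],
  claw=0.4,
)

```text
clock: 7.9
eef_pos: [0.4829, 0.226, 0.0298]
tool_rot: [-0.081, 0.997, -0.0, -0.001]
ft_force: [0.5, -0.7, 0.5]
grip_width: 0.0511
grasp_force: 0.0
```

apply_moves(
  commands=[
    [0, 0, -1, 0],
    [0, 0, -1, 0],
    [0, 0, -1, 0],
    [0, 0, -1, 0],
    [0, 0, -1, 0],
  ],
  claw=0,
)

```text
clock: 8.32
eef_pos: [0.4831, 0.2261, 0.131]
tool_rot: [-0.081, 0.997, -0.0, -0.0]
ft_force: [0.2, 0.7, -0.3]
grip_width: 0.0856
grasp_force: 0.0
```

apply_moves(
  commands=[
    [-0.2, -1, -1, 0],
    [-0.2, -1, -1, 0],
    [-0.2, -1, 0, 0],
    [-0.2, -1, 0, 0],
    [-0.2, -1, 0, 0],
  ],
)

```text
clock: 8.73
eef_pos: [0.5197, 0.1301, 0.1708]
tool_rot: [-0.081, 0.997, -0.0, 0.0]
ft_force: [0.2, -0.4, 0.1]
grip_width: 0.0854
grasp_force: 0.0
```

```bash
python3 s.py 584.5 -230 170; python3 - <<'E'
from h import *
c=cam("wrist"); cv2.imwrite("pics/w2.png",c["image"])
E
```

```text
t 8.73 p [519.7 130.1 170.8] yang 99.33 tilt [ 0.001 -0.    -1.   ] F [ 0.2 -0.4  0.1] w 0.0854 g 0.0
need tool mm [  -5.6 -365.8    0.9]
```

View pics/w2.png

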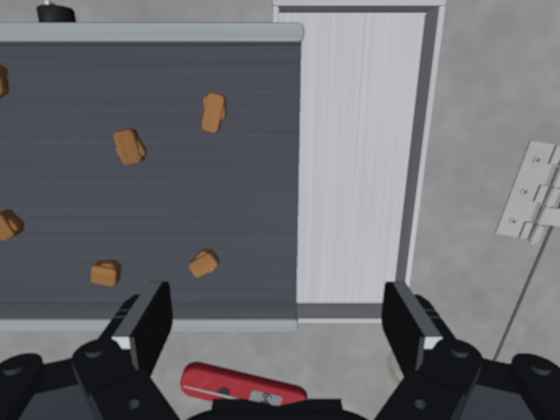

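The view shows the tray's near edge tucked under the lip and its sides evenly overhanging the guards. The scraper is next.

apply_moves(
  commands=[
    [-0.1, -1, 0, 0],
    [-0.1, -1, 0, 0],
    [-0.08, -1, 0, 0],
    [0, -1, 0, 0],
    [0, -1, 0, 0],
  ],
)

```text
clock: 9.2
eef_pos: [0.5409, 0.0323, 0.17]
tool_rot: [-0.081, 0.997, -0.0, -0.0]
ft_force: [0.4, 0.4, -0.4]
grip_width: 0.0855
grasp_force: 0.0
```

apply_moves(
  commands=[
    [0, -1, 0, 0],
    [0, -1, 0, 0],
    [0, -1, 0, 0],
    [0, -1, 0, 0],
    [0, -1, 0, 0],
  ],
)

```text
clock: 9.62
eef_pos: [0.557, -0.0664, 0.17]
tool_rot: [-0.081, 0.997, -0.0, -0.0]
ft_force: [-0.3, 0.6, -0.2]
grip_width: 0.0854
grasp_force: 0.0
```

apply_moves(
  commands=[
    [0, -1, 0, 0],
    [0, -1, 0, 0],
    [0, -1, 0, 0],
    [0, -1, 0, 0],
    [0, -1, 0, 0],
  ],
)

```text
clock: 10.03
eef_pos: [0.5732, -0.165, 0.1699]
tool_rot: [-0.081, 0.997, 0.0, -0.001]
ft_force: [-0.1, -0.7, -0.6]
grip_width: 0.0853
grasp_force: 0.0
```

apply_moves(
  commands=[
    [0, -0.3, 0, -0.119],
    [0, 0, 0, -0.119],
    [0, 0, 0, -0.119],
    [0, 0, 0, -0.119],
    [0, 0, 0, 0],
  ],
)

```text
clock: 10.45
eef_pos: [0.5741, -0.1701, 0.1698]
tool_rot: [-0.325, 0.946, 0.0, -0.001]
ft_force: [0.3, -0.0, 0.8]
grip_width: 0.0854
grasp_force: 0.0
```

```bash
python3 s.py 584.5 -230 66; python3 - <<'E'
from h import *
c=cam("wrist"); cv2.imwrite("pics/w3.png",c["image"])
E
```

```text
t 10.45 p [ 574.1 -170.1  169.8] yang 127.97 tilt [-0.001  0.    -1.   ] F [ 0.3 -0.   0.8] w 0.0854 g 0.0
need tool mm [ 28.6 -53.7 103.8]
```

View pics/w3.png

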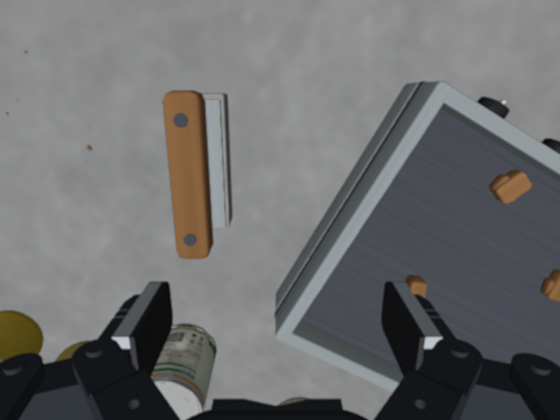

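The wrist view shows the bar top from (182,91) to (195,257), turned a few degrees from my estimate. I will measure it by mask and ray.

```bash
python3 - <<'E'
from h import *
from s import state
c=cam("wrist");T=cam("top")
def bar(c,roi):
    m=cv2.inRange(cv2.cvtColor(c["image"],cv2.COLOR_BGR2HSV),(5,90,40),(20,255,255))
    m=cv2.morphologyEx(m,cv2.MORPH_CLOSE,np.ones((9,9)))
    k=np.zeros_like(m); x0,y0,x1,y1=roi; k[y0:y1,x0:x1]=m[y0:y1,x0:x1]
    cn=max(cv2.findContours(k,0,2)[0],key=cv2.contourArea); return cv2.minAreaRect(cn)
r=bar(c,(140,70,240,275)); rt=bar(T,(370,195,415,250))
print(r,rt)
for z in(.074,.08):
    b=np.array([ray(c,p,z)[:2]*1e3 for p in cv2.boxPoints(r)]); print(b.round(1).tolist(), b.mean(0), [np.degrees(np.arctan2(*(b[i]-b[i-1])[::-1])).round(1) for i in range(4)],[np.linalg.norm(b[i]-b[i-1]).round(1) for i in range(4)])
P=tri(c,r[0],T,rt[0])*1e3; print("tri",P); 
d=[ (ray(c,p,.08)[:2]*1e3).round(1).tolist() for p in [(180,120),(189,240)]]; print("screws",d,np.degrees(np.arctan2(d[1][1]-d[0][1],d[1][0]-d[0][0])))
E
```

```text
((187.34649658203125, 174.413818359375), (168.44735717773438, 40.237674713134766), 86.33806610107422) ((381.4000244140625, 210.2000274658203), (10.399999618530273, 8.800000190734863), 53.13010025024414)
[[549.8, -270.1], [534.8, -252.9], [616.8, -189.0], [634.4, -208.7]] [ 583.97811306 -230.19198764] [np.float64(-144.0), np.float64(131.2), np.float64(37.9), np.float64(-48.3)] [np.float64(104.4), np.float64(22.8), np.float64(103.9), np.float64(26.4)]
[[548.7, -268.7], [534.2, -252.0], [613.9, -189.9], [631.0, -209.0]] [ 581.93147398 -229.89599909] [np.float64(-144.0), np.float64(131.2), np.float64(37.9), np.float64(-48.3)] [np.float64(101.6), np.float64(22.1), np.float64(101.1), np.float64(25.7)]
tri [ 622.69629117 -238.71831828  -57.44596771]
screws [[555.4, -252.6], [613.2, -208.3]] 37.46785440910591
```

```bash
python3 - <<'E'
from h import *
from s import state
c=cam("wrist");T=cam("top")
print(tri(c,(187.3,174.4),T,(392.6,222.1))*1e3)
state([583.3,-230,66])
E
```

```text
[ 584.59072744 -233.41863607   64.77296532]
t 10.70 p [ 574.5 -169.7  170.2] yang 127.81 tilt [-0.  0. -1.] F [0.2 0.5 0.6] w 0.0853 g 0.0
need tool mm [ 30.  -53.1 104.2]
```

apply_moves(
  commands=[
    [0.3, -0.53, 0, 0],
    [0.3, -0.53, 0, 0],
    [0.3, -0.53, 0.2, 0],
    [0.3, -0.53, 0.5, 0],
    [0.3, -0.53, 0.6, 0],
  ],
)

```text
clock: 11.12
eef_pos: [0.5841, -0.2321, 0.144]
tool_rot: [-0.324, 0.946, -0.001, 0.001]
ft_force: [-0.9, -0.3, -0.3]
grip_width: 0.0856
grasp_force: 0.0
```

apply_moves(
  commands=[
    [0, 0, 0.8, 0],
    [0, 0, 0.8, 0],
    [0, 0, 0.8, 0],
    [0, 0, 0.8, 0],
    [0, 0, 0.55, 0],
  ],
)

```text
clock: 11.53
eef_pos: [0.5818, -0.2307, 0.0657]
tool_rot: [-0.324, 0.946, 0.001, -0.002]
ft_force: [0.2, 0.3, 0.2]
grip_width: 0.0855
grasp_force: 0.0
```

apply_moves(
  commands=[
    [0, 0, 0, 0],
    [0, 0, 0, 0],
    [0, 0, 0, 0],
    [0, 0, 0, 0],
    [0, 0, 0, 0],
  ],
  claw=1,
)

```text
clock: 11.95
eef_pos: [0.5843, -0.2303, 0.0706]
tool_rot: [-0.325, 0.946, -0.001, 0.001]
ft_force: [0.1, 0.2, 0.5]
grip_width: 0.0255
grasp_force: 0.0
```

apply_moves(
  commands=[
    [0, 0, 0, 0],
    [0, 0, 0, 0],
    [0, 0, 0, 0],
    [0, 0, 0, 0],
    [0, 0, 0, 0],
  ],
)

```text
clock: 12.37
eef_pos: [0.5845, -0.2304, 0.0707]
tool_rot: [-0.325, 0.946, -0.001, 0.001]
ft_force: [1.0, -0.2, 5.6]
grip_width: 0.0209
grasp_force: 60.6
```

```bash
python3 s.py
```

```text
t 12.37 p [ 584.5 -230.4   70.7] yang 127.91 tilt [ 0.003 -0.001 -1.   ] F [ 1.  -0.2  5.6] w 0.0209 g 60.6
```

apply_moves(
  commands=[
    [0, 0, -0.9, 0],
    [0, 0, -0.9, 0],
    [0, 0, -0.9, 0],
    [0, 0, -0.9, 0],
    [0, 0, -0.9, 0],
  ],
)

```text
clock: 12.78
eef_pos: [0.5822, -0.2294, 0.1584]
tool_rot: [-0.325, 0.946, 0.001, -0.001]
ft_force: [0.7, -0.6, -3.9]
grip_width: 0.0211
grasp_force: 59.5
```

apply_moves(
  commands=[
    [0, 0, -0.2, 0.119],
    [0, 0, 0, 0.119],
    [0, 0, 0, 0.119],
    [0, 0, 0, 0.119],
    [0, 0, 0, 0],
  ],
)

```text
clock: 13.2
eef_pos: [0.5824, -0.2295, 0.1618]
tool_rot: [-0.081, 0.997, 0.001, -0.002]
ft_force: [-0.4, -0.2, -3.4]
grip_width: 0.0211
grasp_force: 59.6
```

apply_moves(
  commands=[
    [-0.1, 0.86, 0, 0],
    [-0.1, 0.86, 0, 0],
    [-0.1, 0.86, 0, 0],
    [-0.1, 0.86, 0, 0],
    [-0.1, 0.86, 0, 0],
  ],
)

```text
clock: 13.62
eef_pos: [0.5784, -0.1426, 0.1621]
tool_rot: [-0.083, 0.997, 0.0, -0.001]
ft_force: [0.1, -0.1, -2.8]
grip_width: 0.0211
grasp_force: 59.6
```

apply_moves(
  commands=[
    [-0.1, 0.86, 0, 0],
    [-0.1, 0.86, 0, 0],
    [0, 0, 0, 0],
    [0, 0, 0, 0],
    [0, 0, 0, 0],
  ],
)

```text
clock: 14.03
eef_pos: [0.5774, -0.1091, 0.1627]
tool_rot: [-0.082, 0.997, -0.0, -0.001]
ft_force: [0.1, 1.0, -4.1]
grip_width: 0.0211
grasp_force: 59.8
```

```bash
python3 s.py 575.7 -91.6 117; python3 - <<'E'
from h import *
c=cam("wrist"); cv2.imwrite("pics/w4.png",c["image"])
E
```

```text
t 14.03 p [ 577.4 -109.1  162.7] yang 99.45 tilt [-0.001 -0.    -1.   ] F [ 0.1  1.  -4.1] w 0.0211 g 59.8
need tool mm [-1.3 17.5 45.7]
```

View pics/w4.png

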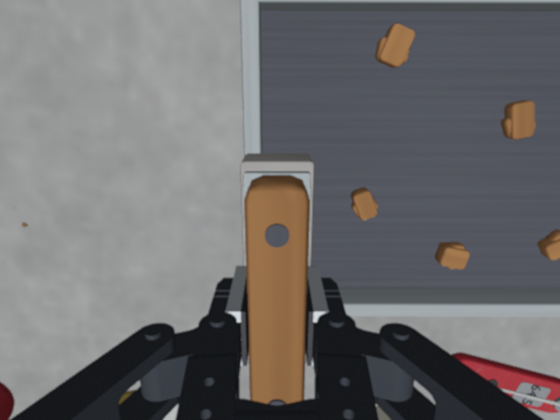

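The scraper is held square, hanging just over the closed end, with the nearest crust at (363,205) ahead of it. I will move in and lower it.

apply_moves(
  commands=[
    [-0.05, 0.6, 0, 0],
    [0, 0.27, 0, 0],
    [0, 0, 0.5, 0],
    [0, 0, 0.5, 0],
    [0, 0, 0, 0],
  ],
)

```text
clock: 14.5
eef_pos: [0.574, -0.0914, 0.1402]
tool_rot: [-0.082, 0.997, 0.0, -0.002]
ft_force: [-1.0, 0.3, -3.7]
grip_width: 0.0212
grasp_force: 59.7
```

apply_moves(
  commands=[
    [0, 0, 0.5, 0],
    [0, 0, 0.4, 0],
    [0, 0, 0.3, 0],
    [0, 0, 0, 0],
    [0, 0, 0, 0],
  ],
)

```text
clock: 14.92
eef_pos: [0.5754, -0.0916, 0.1185]
tool_rot: [-0.081, 0.997, 0.0, -0.001]
ft_force: [-0.2, -0.3, -4.1]
grip_width: 0.021
grasp_force: 59.8
```

```bash
python3 s.py 575.7 -91.6 117
```

```text
t 14.92 p [575.4 -91.6 118.5] yang 99.34 tilt [-0.002  0.    -1.   ] F [-0.2 -0.3 -4.1] w 0.0210 g 59.8
need tool mm [-0.3 -0.   1.5]
```

apply_moves(
  commands=[
    [0, 0, 0.09, 0],
    [0, 0.3, 0, 0],
    [0, 0.5, 0, 0],
    [0, 0.5, 0, 0],
    [0, 0.5, 0, 0],
  ],
)

```text
clock: 15.33
eef_pos: [0.5699, -0.0548, 0.1178]
tool_rot: [-0.082, 0.997, 0.0, 0.0]
ft_force: [-0.1, 0.1, -2.9]
grip_width: 0.0212
grasp_force: 59.8
```

apply_moves(
  commands=[
    [0, 0.5, 0, 0],
    [0, 0.5, 0, 0],
    [0, 0.5, 0, 0],
    [0, 0.5, 0, 0],
    [0, 0.5, 0, 0],
  ],
)

```text
clock: 15.75
eef_pos: [0.5618, -0.0056, 0.1176]
tool_rot: [-0.082, 0.997, -0.0, 0.0]
ft_force: [-0.1, -0.6, -2.3]
grip_width: 0.0214
grasp_force: 59.8
```

apply_moves(
  commands=[
    [0, 0.5, 0, 0],
    [0, 0.5, 0, 0],
    [0, 0.5, 0, 0],
    [0, 0.5, 0, 0],
    [0, 0.5, 0, 0],
  ],
)

```text
clock: 16.17
eef_pos: [0.5537, 0.0435, 0.1175]
tool_rot: [-0.081, 0.997, -0.0, 0.0]
ft_force: [0.3, -0.1, -2.7]
grip_width: 0.0215
grasp_force: 59.8
```

```bash
python3 s.py; python3 - <<'E'
from h import *
c=cam("top"); im=c["image"]; cv2.imwrite("pics/t5.png",cv2.resize(im[195:320,165:375],None,fx=3.5,fy=3.5,interpolation=cv2.INTER_CUBIC))
E
```

```text
t 16.17 p [553.7  43.5 117.5] yang 99.34 tilt [ 0. -0. -1.] F [ 0.3 -0.1 -2.7] w 0.0215 g 59.8
```

View pics/t5.png

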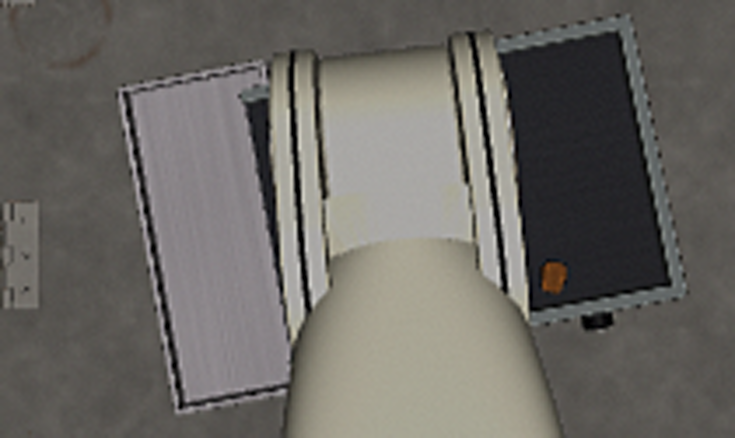

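The far-side strip behind the block is clear, and one crust at (553,277) is left for the second pass. I am continuing the wipe, and from here I check by numbers only, since that was the tenth picture.

apply_moves(
  commands=[
    [0, 0.5, 0, 0],
    [0, 0.5, 0, 0],
    [0, 0.5, 0, 0],
    [0, 0.5, 0, 0],
    [0, 0.5, 0, 0],
  ],
)

```text
clock: 16.63
eef_pos: [0.5455, 0.0929, 0.1175]
tool_rot: [-0.081, 0.997, 0.0, -0.0]
ft_force: [0.5, -0.5, -2.3]
grip_width: 0.0213
grasp_force: 59.8
```

apply_moves(
  commands=[
    [0, 0.4, 0, 0],
    [0, 0.4, 0, 0],
    [0, 0.4, 0, 0],
    [0, 0.4, 0, 0],
    [0, 0.3, 0, 0],
  ],
)

```text
clock: 17.05
eef_pos: [0.5394, 0.1304, 0.1175]
tool_rot: [-0.082, 0.997, 0.0, 0.0]
ft_force: [-0.1, 0.2, -2.9]
grip_width: 0.0216
grasp_force: 59.8
```

apply_moves(
  commands=[
    [0, 0.3, 0, 0],
    [0, 0.3, 0, 0],
    [0, 0.3, 0, 0],
    [0, 0.2, 0, 0],
    [0, 0, 0, 0],
  ],
)

```text
clock: 17.47
eef_pos: [0.5358, 0.152, 0.1175]
tool_rot: [-0.082, 0.997, 0.0, 0.0]
ft_force: [1.0, -0.6, -3.5]
grip_width: 0.0211
grasp_force: 59.8
```

apply_moves(
  commands=[
    [0, 0, 0, 0],
    [0, 0, -0.5, 0],
    [0, 0, -0.9, 0],
    [0, 0, -0.9, 0],
    [0, 0, -0.5, 0],
  ],
)

```text
clock: 17.88
eef_pos: [0.5371, 0.151, 0.1763]
tool_rot: [-0.081, 0.997, 0.0, 0.002]
ft_force: [0.4, -0.8, -2.8]
grip_width: 0.0214
grasp_force: 59.8
```

```bash
cat > cr.py <<'E'
from h import *
from s import state
import sys
state()
a=np.radians(9.3); X=np.array([-np.cos(a),-np.sin(a)]);Y=np.array([np.sin(a),-np.cos(a)])
for n in sys.argv[1:]:
    c=cam(n); m=cv2.inRange(cv2.cvtColor(c["image"],cv2.COLOR_BGR2HSV),(5,110,35),(20,255,255))
    k,l,s,ce=cv2.connectedComponentsWithStats(m)
    for i in range(1,k):
        if s[i,4]<8: continue
        o=[]
        for z in (.052,.011):
            w=ray(c,ce[i],z)[:2]*1e3-[524.5,4.5]; o.append((round(w@X),round(w@Y)))
        if abs(o[0][0])<130 and -260<o[0][1]<150: print(n,s[i,4],ce[i].round(),"plate",o[0],"tray",o[1])
E
python3 cr.py top scene wrist
```

```text
t 17.88 p [537.1 151.  176.3] yang 99.30 tilt [ 0.003  0.001 -1.   ] F [ 0.4 -0.8 -2.8] w 0.0214 g 59.8
top 23 [230. 227.] plate (-85, -151) tray (-86, -156)
top 53 [287. 263.] plate (30, -28) tray (32, -28)
top 53 [323. 274.] plate (71, 54) tray (76, 57)
top 48 [267. 276.] plate (52, -84) tray (56, -86)
scene 71 [389. 218.] plate (71, 54) tray (66, 90)
scene 428 [311. 232.] plate (-49, -51) tray (-62, -21)
scene 62 [354. 239.] plate (30, -28) tray (21, 3)
scene 78 [353. 265.] plate (51, -84) tray (45, -56)
scene 47 [284. 281.] plate (-42, -171) tray (-54, -149)
scene 50 [268. 284.] plate (-63, -191) tray (-77, -170)
scene 50 [301. 291.] plate (-6, -177) tray (-17, -155)
wrist 792 [184.  75.] plate (53, -84) tray (54, -75)
wrist 847 [100. 111.] plate (31, -29) tray (29, -9)
wrist 12581 [276. 290.] plate (-100, -143) tray (-125, -143)
wrist 156 [316. 241.] plate (-60, -172) tray (-78, -176)
```

All three far-side crusts are in the tray. I am returning for the second pass.

apply_moves(
  commands=[
    [0.4, -0.9, 0, 0],
    [0.4, -0.9, 0, 0],
    [0.4, -0.9, 0, 0],
    [0.4, -0.9, 0, 0],
    [0.4, -0.9, 0, 0],
  ],
)

```text
clock: 18.45
eef_pos: [0.5098, 0.0548, 0.1721]
tool_rot: [-0.082, 0.997, -0.0, -0.001]
ft_force: [-0.1, 0.2, -3.7]
grip_width: 0.0213
grasp_force: 59.9
```

apply_moves(
  commands=[
    [0.4, -0.9, 0, 0],
    [0.4, -0.9, 0, 0],
    [0.4, -0.9, 0, 0],
    [0.35, -0.9, 0, 0],
    [0, -0.9, 0, 0],
  ],
)

```text
clock: 18.87
eef_pos: [0.4926, -0.039, 0.1721]
tool_rot: [-0.081, 0.997, 0.0, -0.002]
ft_force: [-0.9, 0.8, -3.6]
grip_width: 0.0212
grasp_force: 59.9
```

apply_moves(
  commands=[
    [0, -0.9, 0, 0],
    [0, -0.9, 0, 0],
    [0, -0.9, 0, 0],
    [0, -0.6, 0, 0],
    [0, 0, 0, 0],
  ],
)

```text
clock: 19.28
eef_pos: [0.5056, -0.1052, 0.1725]
tool_rot: [-0.08, 0.997, -0.0, -0.001]
ft_force: [-0.0, 0.1, -3.6]
grip_width: 0.021
grasp_force: 60.0
```

```bash
python3 s.py 506.7 -102.9 117
```

```text
t 19.28 p [ 505.6 -105.2  172.5] yang 99.17 tilt [-0.001 -0.001 -1.   ] F [-0.   0.1 -3.6] w 0.0210 g 60.0
need tool mm [-1.6  2.1 55.5]
```

apply_moves(
  commands=[
    [-0.04, 0.1, 0.6, 0],
    [0, 0, 0.6, 0],
    [0, 0, 0.6, 0],
    [0, 0, 0.3, 0],
    [0, 0, 0, 0],
  ],
)

```text
clock: 19.7
eef_pos: [0.5046, -0.1001, 0.1295]
tool_rot: [-0.082, 0.997, 0.001, -0.002]
ft_force: [0.1, -0.4, -3.3]
grip_width: 0.0213
grasp_force: 60.0
```

apply_moves(
  commands=[
    [0, 0, 0.3, 0],
    [0, 0, 0.2, 0],
    [0, 0, 0.1, 0],
    [0, 0, 0, 0],
    [0, 0, 0, 0],
  ],
)

```text
clock: 20.12
eef_pos: [0.5064, -0.101, 0.1197]
tool_rot: [-0.081, 0.997, -0.0, 0.0]
ft_force: [0.3, 0.8, -3.4]
grip_width: 0.0212
grasp_force: 60.0
```

```bash
python3 s.py 506.7 -102.9 117
```

```text
t 20.12 p [ 506.4 -101.   119.7] yang 99.34 tilt [ 0. -0. -1.] F [ 0.3  0.8 -3.4] w 0.0212 g 60.0
need tool mm [-0.  -1.9  2.7]
```

apply_moves(
  commands=[
    [0, 0, 0.12, 0],
    [0, 0.3, 0, 0],
    [0, 0.5, 0, 0],
    [0, 0.5, 0, 0],
    [0, 0.5, 0, 0],
  ],
)

```text
clock: 20.53
eef_pos: [0.5001, -0.0643, 0.1172]
tool_rot: [-0.082, 0.997, 0.0, -0.0]
ft_force: [0.2, -0.5, -4.0]
grip_width: 0.0212
grasp_force: 60.0
```

apply_moves(
  commands=[
    [0, 0.5, 0, 0],
    [0, 0.5, 0, 0],
    [0, 0.5, 0, 0],
    [0, 0.5, 0, 0],
    [0, 0.5, 0, 0],
  ],
)

```text
clock: 20.95
eef_pos: [0.4921, -0.015, 0.1172]
tool_rot: [-0.082, 0.997, 0.0, 0.0]
ft_force: [-1.2, -0.4, -3.5]
grip_width: 0.0212
grasp_force: 60.0
```

apply_moves(
  commands=[
    [0, 0.5, 0, 0],
    [0, 0.5, 0, 0],
    [0, 0.5, 0, 0],
    [0, 0.5, 0, 0],
    [0, 0.5, 0, 0],
  ],
)

```text
clock: 21.37
eef_pos: [0.4841, 0.0341, 0.1171]
tool_rot: [-0.081, 0.997, -0.0, 0.0]
ft_force: [-0.4, -0.3, -2.5]
grip_width: 0.0212
grasp_force: 60.0
```

apply_moves(
  commands=[
    [0, 0.5, 0, 0],
    [0, 0.5, 0, 0],
    [0, 0.5, 0, 0],
    [0, 0.5, 0, 0],
    [0, 0.5, 0, 0],
  ],
)

```text
clock: 21.78
eef_pos: [0.4759, 0.0835, 0.1171]
tool_rot: [-0.081, 0.997, -0.0, 0.0]
ft_force: [0.5, 0.4, -3.1]
grip_width: 0.0211
grasp_force: 60.0
```

apply_moves(
  commands=[
    [0, 0.4, 0, 0],
    [0, 0.4, 0, 0],
    [0, 0.4, 0, 0],
    [0, 0.4, 0, 0],
    [0, 0.3, 0, 0],
  ],
)

```text
clock: 22.2
eef_pos: [0.4698, 0.1209, 0.1171]
tool_rot: [-0.082, 0.997, 0.0, -0.0]
ft_force: [-0.4, -0.2, -3.7]
grip_width: 0.0208
grasp_force: 60.0
```

```bash
python3 s.py 466.7 139.9 117
```

```text
t 22.20 p [469.8 120.9 117.1] yang 99.36 tilt [-0.  0. -1.] F [-0.4 -0.2 -3.7] w 0.0208 g 60.0
need tool mm [-0.  19.2  0.1]
```

apply_moves(
  commands=[
    [0, 0.3, 0, 0],
    [0, 0.3, 0, 0],
    [0, 0.3, 0, 0],
    [0, 0.1, 0, 0],
    [0, 0, 0, 0],
  ],
)

```text
clock: 22.62
eef_pos: [0.4666, 0.1402, 0.1171]
tool_rot: [-0.082, 0.997, 0.0, 0.0]
ft_force: [-0.8, -0.5, -3.6]
grip_width: 0.0213
grasp_force: 59.9
```

apply_moves(
  commands=[
    [0, 0, 0, 0],
    [0, 0, -0.5, 0],
    [0, 0, -0.9, 0],
    [0, 0, -0.9, 0],
    [0, 0, -0.5, 0],
  ],
)

```text
clock: 23.03
eef_pos: [0.4677, 0.1397, 0.1757]
tool_rot: [-0.081, 0.997, 0.0, 0.002]
ft_force: [1.4, 0.4, -4.1]
grip_width: 0.0213
grasp_force: 60.0
```

```bash
python3 cr.py top scene
```

```text
t 23.03 p [467.7 139.7 175.7] yang 99.31 tilt [ 0.003  0.001 -1.   ] F [ 1.4  0.4 -4.1] w 0.0213 g 60.0
top 32 [224. 232.] plate (-74, -167) tray (-76, -172)
top 34 [234. 239.] plate (-53, -146) tray (-53, -151)
top 111 [234. 259.] plate (-5, -156) tray (-4, -161)
scene 155 [312. 232.] plate (-48, -50) tray (-61, -20)
scene 322 [352. 249.] plate (36, -50) tray (28, -20)
scene 48 [284. 281.] plate (-42, -171) tray (-54, -149)
scene 50 [268. 284.] plate (-63, -191) tray (-77, -170)
scene 52 [301. 291.] plate (-6, -177) tray (-17, -155)
scene 52 [322. 300.] plate (33, -174) tray (25, -152)
scene 62 [344. 312.] plate (75, -176) tray (70, -154)
scene 57 [331. 320.] plate (62, -200) tray (56, -179)
```

All six crusts are in the tray and the plate is clear. I am returning the scraper beyond the closed end.

apply_moves(
  commands=[
    [-0.12, -0.92, 0, 0],
    [-0.12, -0.92, 0, 0],
    [-0.12, -0.92, 0, 0],
    [-0.12, -0.92, 0, 0],
    [-0.12, -0.92, 0, 0],
  ],
)

```text
clock: 23.55
eef_pos: [0.493, 0.0499, 0.1721]
tool_rot: [-0.081, 0.997, -0.0, -0.001]
ft_force: [0.2, -0.1, -3.1]
grip_width: 0.0215
grasp_force: 60.0
```

apply_moves(
  commands=[
    [-0.12, -0.92, 0, 0],
    [-0.12, -0.92, 0, 0],
    [-0.12, -0.92, 0, 0],
    [-0.12, -0.92, 0, 0],
    [-0.12, -0.92, 0, 0],
  ],
)

```text
clock: 23.97
eef_pos: [0.5197, -0.039, 0.172]
tool_rot: [-0.081, 0.997, 0.0, -0.001]
ft_force: [0.4, 1.3, -4.0]
grip_width: 0.021
grasp_force: 60.0
```

apply_moves(
  commands=[
    [-0.12, -0.92, 0, 0],
    [-0.12, -0.92, 0, 0],
    [-0.12, -0.92, 0, 0],
    [-0.12, -0.92, 0, 0],
    [-0.12, -0.92, 0, 0],
  ],
)

```text
clock: 24.38
eef_pos: [0.5464, -0.1277, 0.1719]
tool_rot: [-0.081, 0.997, 0.0, -0.001]
ft_force: [1.0, 0.9, -4.4]
grip_width: 0.0209
grasp_force: 60.0
```

apply_moves(
  commands=[
    [-0.12, -0.92, 0, 0],
    [-0.12, -0.92, 0, 0],
    [-0.12, -0.92, 0, 0],
    [-0.12, -0.92, 0, 0],
    [-0.12, -0.92, 0, 0],
  ],
)

```text
clock: 24.8
eef_pos: [0.5732, -0.2164, 0.1716]
tool_rot: [-0.081, 0.997, 0.0, -0.001]
ft_force: [0.1, -0.0, -3.4]
grip_width: 0.0211
grasp_force: 60.0
```

apply_moves(
  commands=[
    [0, 0, 0.8, 0],
    [0, 0, 0.8, 0],
    [0, 0, 0.8, 0],
    [0, 0, 0.5, 0],
    [0, 0, 0.3, 0],
  ],
)

```text
clock: 25.22
eef_pos: [0.5721, -0.2152, 0.1063]
tool_rot: [-0.081, 0.997, 0.001, -0.002]
ft_force: [0.2, -0.1, -3.6]
grip_width: 0.0211
grasp_force: 60.1
```

```bash
python3 s.py 575.8 -215 71
```

```text
t 25.22 p [ 572.1 -215.2  106.3] yang 99.33 tilt [-0.004  0.002 -1.   ] F [ 0.2 -0.1 -3.6] w 0.0211 g 60.1
need tool mm [-3.8 -0.5 35.3]
```

apply_moves(
  commands=[
    [0, 0, 0.5, 0],
    [0, 0, 0.5, 0],
    [0, 0, 0.4, 0],
    [0, 0, 0.2, 0],
    [0, 0, 0, 0],
  ],
)

```text
clock: 25.63
eef_pos: [0.5731, -0.2152, 0.0758]
tool_rot: [-0.082, 0.997, 0.0, -0.001]
ft_force: [-0.4, 1.0, -3.9]
grip_width: 0.0212
grasp_force: 60.1
```

apply_moves(
  commands=[
    [0, 0, 0, 0],
    [0, 0, 0.08, 0],
    [0, 0, 0, 0],
    [0, 0, 0, 0],
    [0, 0, 0, 0],
  ],
)

```text
clock: 26.05
eef_pos: [0.5741, -0.2157, 0.076]
tool_rot: [-0.081, 0.997, -0.0, 0.0]
ft_force: [0.3, 0.9, -3.8]
grip_width: 0.0214
grasp_force: 60.1
```

apply_moves(
  commands=[
    [0, 0, 0.1, 0],
    [0, 0, 0.07, 0],
    [0, 0, 0.05, 0],
    [0, 0, 0, 0],
    [0, 0, 0, 0],
  ],
)

```text
clock: 26.47
eef_pos: [0.5737, -0.2156, 0.071]
tool_rot: [-0.081, 0.997, 0.0, -0.0]
ft_force: [0.3, 0.2, -3.1]
grip_width: 0.0211
grasp_force: 60.2
```

apply_moves(
  commands=[
    [0, 0, 0.04, 0],
    [0, 0, 0, 0],
    [0, 0, 0, 0],
    [0, 0, 0, 0],
    [0, 0, 0, 0],
  ],
)

```text
clock: 26.88
eef_pos: [0.5738, -0.2156, 0.0707]
tool_rot: [-0.081, 0.997, -0.0, 0.0]
ft_force: [-1.9, 0.3, 1.6]
grip_width: 0.0215
grasp_force: 60.7
```

Contact is at z = 70.7, the same as at the grasp. I will release and retreat.

apply_moves(
  commands=[
    [0, 0, 0, 0],
    [0, 0, 0, 0],
    [0, 0, 0, 0],
    [0, 0, 0, 0],
    [0, 0, 0, 0],
  ],
  claw=0.4,
)

```text
clock: 27.3
eef_pos: [0.574, -0.2156, 0.0703]
tool_rot: [-0.081, 0.997, -0.0, 0.0]
ft_force: [-0.2, -0.2, 0.4]
grip_width: 0.0512
grasp_force: 0.0
```

apply_moves(
  commands=[
    [0, 0, -0.5, 0],
    [0, 0, -0.8, 0],
    [0, 0, -1, 0],
    [0, 0, -1, 0],
    [0, 0, -1, 0],
  ],
)

```text
clock: 27.72
eef_pos: [0.5738, -0.2156, 0.158]
tool_rot: [-0.081, 0.997, -0.0, 0.0]
ft_force: [0.7, 0.8, -0.4]
grip_width: 0.051
grasp_force: 0.0
```

apply_moves(
  commands=[
    [0.9, 0, -0.8, 0],
    [0.9, 0, -0.8, 0],
    [0.9, 0, -0.5, 0],
    [0.9, 0, 0, 0],
    [0.9, 0, 0, 0],
  ],
)

```text
clock: 28.13
eef_pos: [0.4849, -0.2306, 0.2004]
tool_rot: [-0.082, 0.997, -0.001, 0.001]
ft_force: [-0.9, 0.3, 0.0]
grip_width: 0.0512
grasp_force: 0.0
```

apply_moves(
  commands=[
    [0.9, 0, 0, 0],
    [0.9, 0, 0, 0],
    [0.9, 0, 0, 0],
    [0, 0, 0, 0],
    [0, 0, 0, 0],
  ],
)

```text
clock: 28.55
eef_pos: [0.4313, -0.2391, 0.1993]
tool_rot: [-0.081, 0.997, -0.0, 0.001]
ft_force: [0.9, -0.6, -0.1]
grip_width: 0.0513
grasp_force: 0.0
```

```bash
python3 cr.py top scene; python3 - <<'E'
from h import *
T=cam("top");S=cam("scene")
a=np.radians(9.3); X=np.array([-np.cos(a),-np.sin(a)]);Y=np.array([np.sin(a),-np.cos(a)])
# tray: light lilac mask
h=cv2.cvtColor(T["image"],cv2.COLOR_BGR2HSV)
m=cv2.inRange(h,(140,3,120),(179,30,255)); m[:, :165]=0; m[:,260:]=0; m[:190]=0; m[330:]=0
m=cv2.morphologyEx(m,cv2.MORPH_CLOSE,np.ones((9,9)))
cn=max(cv2.findContours(m,0,2)[0],key=cv2.contourArea); r=cv2.minAreaRect(cn)
for p in cv2.boxPoints(r):
    w=ray(T,p,.03)[:2]*1e3-[524.5,4.5]; print("tray corner g",(w@X).round(1),(w@Y).round(1))
# scraper grip
for n,c,z in(("T",T,.08),("S",S,.068)):
    m=cv2.inRange(cv2.cvtColor(c["image"],cv2.COLOR_BGR2HSV),(5,120,40),(20,255,255))
    k,l,s,ce=cv2.connectedComponentsWithStats(m)
    for i in range(1,k):
        w=ray(c,ce[i],z)*1e3
        if s[i,4]>60 and -320<w[1]<-140 and 450<w[0]<700: print(n,s[i,4],w.round(1))
# bystander change vs. first pictures
for n,c in(("top0",T),("scene0",S)):
    d=cv2.absdiff(cv2.imread(f"pics/{n}.png"),c["image"]).max(2)
    rois={"tin":(338,145,368,172),"dish":(282,148,313,176),"therm":(220,165,271,187)} if n=="top0" else {"tin":(286,126,314,162),"dish":(246,168,279,197),"therm":(203,208,258,250)}
    for q,(x0,y0,x1,y1) in rois.items(): print(n,q,int((d[y0:y1,x0:x1]>40).sum()))
E
```

```text
t 28.55 p [ 431.3 -239.1  199.3] yang 99.30 tilt [ 0.001 -0.001 -1.   ] F [ 0.9 -0.6 -0.1] w 0.0513 g 0.0
top 32 [224. 232.] plate (-74, -167) tray (-76, -172)
top 34 [234. 239.] plate (-53, -146) tray (-53, -151)
top 36 [235. 254.] plate (-17, -150) tray (-16, -156)
top 36 [239. 270.] plate (23, -149) tray (26, -153)
top 40 [231. 283.] plate (52, -173) tray (55, -179)
top 40 [241. 287.] plate (67, -151) tray (71, -156)
scene 49 [284. 281.] plate (-42, -171) tray (-54, -149)
scene 50 [268. 284.] plate (-63, -191) tray (-77, -170)
scene 51 [301. 291.] plate (-7, -177) tray (-17, -155)
scene 53 [322. 300.] plate (33, -174) tray (25, -152)
scene 63 [344. 312.] plate (75, -176) tray (70, -154)
scene 57 [331. 320.] plate (62, -200) tray (56, -179)
tray corner g -120.5 -231.6
tray corner g -119.9 -121.7
tray corner g 119.7 -121.6
tray corner g 119.2 -230.0
T 342 [ 574.4 -215.1   80. ]
top0 tin 0
top0 dish 0
top0 therm 0
scene0 tin 0
scene0 dish 0
scene0 therm 0
```

```bash
python3 -c "
from workcell import bot
print(bot.job_done())"
```

```text
the job is handed in; nothing more can be done
None
```

Job handed in at about 28.6 s on the robot clock: the tray is home and square to about half a degree, all six crusts are in it, the scraper is back on its sole beyond the closed end, and the dish, tin and thermometer showed no change in either camera view.

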